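# Cover the filament dryer and start it

### The arm

A 6-joint arm with a two-finger parallel gripper is mounted at the origin on the work surface. World frame = base frame: x ahead of the robot, y to its left, z up, the work surface at z = 0. Lengths are in m, angles in rad, forces in N, time in s.
With the tool pointing down it reaches from about 0.3 to 0.875 m from the base axis. Payload 6.4 kg.
Tool frame: the origin (TCP) lies midway between the tips of the shut fingers; the grasp point (between the pads) lies 19 mm behind it; z points along the fingers, y is the direction in which the jaws open and shut (so a half turn about z gives the same grasp; the last joint's range is limited). The gripper opens to 88 mm and grips with 3 to 60 N. Pads are 18 mm wide; open, the fingers measure 123 mm over their backs; the gripper's body (75 mm by 187 mm) begins 45 mm behind the grasp point.
Start: joints at [-1.506, 0.181, 1.607, -0, 1.354, -0.206], TCP at [0.154, -0.554, 0.239] pointing down, gripper open.
Joint ranges: [-2.99, 2.99], [-0.89, 2.07], [0.3, 2.58], [-1.14, 4.28], [0, 2.63], [-3.12, 3.12]. Speed limits (rad/s): [2.57, 2.57, 3.01, 3.14, 3.14, 3.14].

### API

Orientations are given as a unit quaternion [w, x, y, z].
In Python, from rig import status, eyes, manip gives the robot as it stands.
- The arm moves only by the shell command python3 -m pendant 'ROWS'. ROWS is JSON, a list of rows, each an object of numbers: "jaw": the opening, from 0 (shut) to 1 (fully open); "tx", "ty", "tz": the shift along the tool's x, y, z in mm; "yaw": the turn about the tool's z in rad. In form: [{"jaw": .., "tx": .., "ty": .., "tz": .., "yaw": ..}, ...]. A call has 1 to 5 rows; each row shifts and turns the pose as measured when the row begins, along the tool's axes as they then stand; what a row does not reach is not made up. A row lasts 1/8 s, in which the tool goes at most 62.5 mm and 10.7 degrees, less where a joint would pass 70% of its speed; a pose out of reach is approached as far as the arm can. A call with a gripper value outside its range is refused whole. The fingers move at their own pace and stop on an object; the grip force is fixed at half the most. Time passes only in rows, so rows that do not move let the fingers close. It gives the time, the measured TCP pose, the force and the opening at its end, in the units of the state.
- status.get_state(): the state, without advancing time (a new reading comes with each control period).
- eyes.snapshot(name): name is "scene" or "top" or "wrist"; returns a dict with "pixels" (420x560x3 uint8, blue, green, red), "depth" (420x560 float32, m along the optical axis (not along the pixel's ray), 0 where there is no reading), "vertical_fov" (degrees; the focal length in pixels is half the picture's height over the tangent of half this angle, whatever the lens; pixels are square), "cx", "cy" (the principal point, pixels), "distortion" ([k1, k2, p1, p2, k3] as OpenCV has them; the pictures are not rectified), "view" (4x4, takes a point from world to camera coordinates); the wrist camera has in their place "tool_from_camera" (4x4, takes a point from camera to tool coordinates, whose origin is the TCP and whose axes are the flange's). Camera axes: x right, y down, z forward; pixel columns grow to the right and rows downward; lengths in m; the calibration is good to about 2 mm. A picture is of the moment at which its call begins: read the wrist's pose just before it.
- manip.sign_off(): hands the job in, once; it reports no verdict.
Trained networks look in the newest picture that a camera, given by its name, has taken for a name from the list of things; names that differ only in an ending like _2 or _b are one class to them, and where a whole thing is asked for, a point or a joint stands for the part that bears it (a point fixed in the world has none). Each returns a list of dicts, best first, with "conf" (0 to 1); they miss things now and then, are a little off and sometimes report something else, mostly with a low value. They report only what shows in the picture. A call takes as long as a camera call. They do not tell look-alikes from the thing itself.
- eyes.find_in(camera, thing): "box" ([left, top, width, height] in pixels, round what is visible of it).
- eyes.masks_of(camera, thing): "mask" (420x560 bool, what is visible of it) and "box" ([left, top, width, height] in pixels, round what is visible of it).
The state is a dict: "time": time; "joint_positions": joint angles; "joint_velocities": joint speeds; "tau": joint torques, N m; "position": TCP position; "tcp_rot": TCP orientation; "contact_force": force on the tool from outside, world axes, zero at the start; "wrist_torque": the same for the moment, N m; "opening": finger opening in m.
Only numpy, scipy, OpenCV 4.12 (cv2) and the standard library are available. Lean on these libraries where they do the work, as an engineer would, in place of code of your own. Each camera call takes 0.05 s, during which the arm holds its last target. There are 200 camera calls.

### The job

Put the loose round cover back on the filament dryer, setting it down without dropping it so that it sits fully seated and level. Then start the drying on the sloping keypad: press home and let go the round power key, then the triangular key that points up the slope, then the wide start key, one key at a time and without pressing the triangle that points down. Leave the spool, bottle, racket and scraper on the bench where they are.

Things in the scene. Friction and masses are not known exactly. Their poses are not given: they have to be found in the camera images.
- dryer: Filament dryer, fixed: white housing 250 x 250 mm, deck 166 mm high, round chamber with two spools in it, grey rim to 172 mm. Origin: centre of the underside; x from the keypad side to the back, y to the left as one faces the keypad, z up. At the foot of its upright front (-x) face juts the keypad console, 210 mm wide, 50 mm deep; above that a display box, 190 mm wide, 16 mm deep, 95 to 145 mm high.
- keypad (a point): Middle of the key row, on the console's surface; axes as the dryer's. The surface slopes 35 degrees to the horizontal, from 24 mm high at its front edge to 59 mm at the front face, 22 mm behind this point; the display box juts over it: no room for a hand straight above, so come in square to the slope. One row, 38 mm pitch, from the left: round power, triangle down, triangle up, wide start.
- mouth (a point): Centre of the dryer's chamber mouth, at the top of the rim (172 mm above the bench). The mouth is 212 mm in inside diameter, the rim 11 mm wide and flat.
- cover: Loose round grey cover, 238 mm across, 0.2 to 0.33 kg, lying right way up on the bench. Origin: centre of its underside, z up. Below, a spigot that goes into the mouth: 12 mm deep, 200 mm across (6 mm play all round), tapered to 188 mm at the bottom; above it a flange that rests on the rim; domed top, 24 mm above the underside at the middle. Any turn about the vertical will do.
- cover_seat (a point): Centre of the cover at the level of the flange's underside, 12 mm above the cover's underside; coincides with point mouth when the cover is seated.
- cover_handle (a point): Centre of the top of the cover's black bar handle, 58 mm above the cover's underside; axes as the cover's. The bar is 18 mm thick along x, 70 mm long along y, and stands 34 mm high on the middle of the cover with nothing beside it.
- key_power_top (a point): Power key: round, 24 mm across, leftmost in the row (57 mm left of the middle). Grey. Origin: middle of its top face, 9 mm proud of the panel when up; z out of the panel (35 degrees from vertical), x up the slope, y along the row to the left.
- key_down_top (a point): Triangular key, sides 27 mm, pointing down the slope; second from the left (19 mm left of the middle). Not to be pressed. Grey. Origin: middle of its top face, 9 mm proud of the panel when up; z out of the panel (35 degrees from vertical), x up the slope, y along the row to the left.
- key_up_top (a point): Triangular key, sides 27 mm, pointing up the slope; third from the left (19 mm right of the middle). Grey. Origin: middle of its top face, 9 mm proud of the panel when up; z out of the panel (35 degrees from vertical), x up the slope, y along the row to the left.
- key_start_top (a point): Start key: a wide oblong, 30 mm along the row and 16 mm up the slope; rightmost (57 mm right of the middle). Grey. Origin: middle of its top face, 9 mm proud of the panel when up; z out of the panel (35 degrees from vertical), x up the slope, y along the row to the left.
- key_power (a joint): Travel of the power key into the panel in m: 0 up, 0.005 fully home. It springs back by itself; about 1.5 N starts it moving, about 5 N puts it fully home; a press counts beyond 3.5 mm, a key is up below 1 mm.
- key_down (a joint): Travel of the downward triangle into the panel in m: 0 up, 0.005 fully home. It springs back by itself; about 1.5 N starts it moving, about 5 N puts it fully home; a press counts beyond 3.5 mm, a key is up below 1 mm.
- key_up (a joint): Travel of the upward triangle into the panel in m: 0 up, 0.005 fully home. It springs back by itself; about 1.5 N starts it moving, about 5 N puts it fully home; a press counts beyond 3.5 mm, a key is up below 1 mm.
- key_start (a joint): Travel of the start key into the panel in m: 0 up, 0.005 fully home. It springs back by itself; about 1.5 N starts it moving, about 5 N puts it fully home; a press counts beyond 3.5 mm, a key is up below 1 mm.
- spare_spool: Bystander: spool of grey filament lying flat, 200 mm across, 66 mm high. Origin: centre of the underside.
- glue_bottle: Bystander: upright white glue bottle with black cap, 48 mm across, 130 mm high. Origin: centre of the underside.
- printed_racket: Bystander: flat cream printed racket, 230 x 104 x 6 mm, lying on the bench. Origin: underside, about its middle; x from the grip to the head.
- scraper: Bystander: print scraper with black handle and steel blade, 240 mm long, 65 mm wide at the blade, lying on the bench. Origin: underside, middle of its length; x from handle to blade.
Things that resemble listed ones, but are neither listed nor needed, are in the scene too. Of the things like the cover, leave any that is blue; of the rest the larger one is meant.

How it is judged:
By the outcome, as a careful person would: the job done as asked, in the order asked, and still so for the second after the job is handed in, with the robot touching nothing.
It also fails if it takes over 51 s, if anything falls off the work surface, if the arm or the gripper's body presses on something with over 40 N, if the wrist force passes 120 N, or if a joint passes its speed limit or range.

## Working session

There is one attempt and no reset: what is moved stays moved. The work goes in short steps, Python scripts to look and compute and a shell command to move; the robot and the scene stay as the last step left them, time stands still between calls to the robot, and variables do not carry over. Pictures are saved under pics/ and viewed, about 8 in all and at most 12, crops included, and the job is handed in when it is done.

```bash
mkdir -p pics; ls; cat > h.py <<'E'
import numpy as np,cv2
from rig import status,eyes,manip
from scipy.spatial.transform import Rotation as R
def rot(q): return R.from_quat([q[1],q[2],q[3],q[0]])
def cam(name):
    st=status.get_state(); s=eyes.snapshot(name)
    f=210/np.tan(np.radians(s["vertical_fov"])/2)
    K=np.array([[f,0,s["cx"]],[0,f,s["cy"]],[0,0,1]])
    if name=="wrist":
        T=np.eye(4);T[:3,:3]=rot(st["tcp_rot"]).as_matrix();T[:3,3]=st["position"]
        W=T@np.array(s["tool_from_camera"])
    else: W=np.linalg.inv(np.array(s["view"]))
    return dict(img=s["pixels"],d=s["depth"],K=K,D=np.array(s["distortion"]),W=W)
def cloud(c):
    h,w=c["d"].shape;u,v=np.meshgrid(np.arange(w),np.arange(h))
    p=cv2.undistortPoints(np.stack([u,v],-1).reshape(-1,1,2).astype(float),c["K"],c["D"]).reshape(h,w,2)
    P=np.dstack([p,np.ones((h,w))])*c["d"][...,None]
    return P@c["W"][:3,:3].T+c["W"][:3,3]
def proj(c,p):
    M=np.linalg.inv(c["W"]);return cv2.projectPoints(np.atleast_2d(p).astype(float),cv2.Rodrigues(M[:3,:3])[0],M[:3,3],c["K"],c["D"])[0].reshape(-1,2)
E
python3 - <<'E'
from h import *
for n in("scene","top"):
    c=cam(n);cv2.imwrite(f"pics/{n}0.png",c["img"]);X=cloud(c)
    for t in("dryer","cover","cover_handle","key_power_top","key_start_top","key_up_top","spare_spool","glue_bottle","printed_racket","scraper"):
        for m in eyes.masks_of(n,t):
            k=m["mask"]&(c["d"]>0)
            print(n,t,round(m["conf"],2),np.round(m["box"]),np.round(np.median(X[k],0),3) if k.any() else '')
print(status.get_state())
E
```

```text
pics
scene dryer 0.61 [132. 178. 123. 113.] [ 0.673 -0.158  0.154]
scene cover 0.7 [428. 207.  55.  38.] [0.404 0.677 0.015]
scene cover 0.69 [328. 200.  69.  52.] [0.459 0.345 0.02 ]
scene cover 0.56 [196. 164.  58.  34.] [ 0.293 -0.164  0.019]
scene cover_handle 0.79 [429. 204.  54.  42.] [0.401 0.676 0.015]
scene cover_handle 0.66 [196. 166.  55.  32.] [ 0.294 -0.164  0.019]
scene cover_handle 0.63 [331. 203.  67.  46.] [0.459 0.345 0.02 ]
scene cover_handle 0.37 [228. 252.   5.   6.] [ 0.683 -0.065  0.052]
scene key_up_top 0.57 [ 92. 212.  42.  46.] [ 0.644 -0.502  0.002]
scene spare_spool 0.76 [307. 249.  69.  70.] [0.743 0.284 0.064]
scene spare_spool 0.24 [326. 202.  70.  53.] [0.459 0.345 0.02 ]
scene glue_bottle 0.62 [136. 159.  20.  36.] [ 0.374 -0.466  0.057]
scene printed_racket 0.82 [ 92. 212.  40.  47.] [ 0.645 -0.501  0.002]
scene scraper 0.59 [394. 250.  48.  47.] [0.658 0.494 0.003]
top dryer 0.61 [308. 133. 120. 102.] [ 0.611 -0.177  0.161]
top dryer 0.2 [311. 183.  14.  11.] [ 0.605 -0.038  0.051]
top cover 0.63 [309. 130. 117. 108.] [ 0.61  -0.178  0.161]
top cove
[... 933 characters left out ...]
.006]
{'time': 1.1, 'joint_positions': array([-1.50628682e+00,  1.80821404e-01,  1.60699965e+00,  4.66371483e-05,
        1.35379838e+00, -2.06305403e-01]), 'joint_velocities': array([-0.00039662, -0.00059996,  0.00074851, -0.00109287,  0.00177425,
       -0.00016183]), 'tau': array([ 2.59335440e-05, -4.33840370e+01, -3.42175841e+01,  7.01556006e-02,
        3.08603619e-02,  1.39533978e-05]), 'position': array([ 0.15385102, -0.55405176,  0.23870258]), 'tcp_rot': array([-1.17429069e-05,  9.90847087e-01,  1.34989073e-01,  2.36629410e-05]), 'contact_force': array([ 0.11574651,  0.8259751 , -0.19394314]), 'wrist_torque': array([0.02811982, 0.03191455, 0.00234689]), 'opening': 0.0880861200036342}
```

```bash
python3 - <<'E'
import cv2
a=cv2.imread("pics/top0.png");cv2.imwrite("pics/top0z.png",cv2.resize(a[110:310,60:480],None,fx=1.9,fy=1.9,interpolation=3))
b=cv2.imread("pics/scene0.png");cv2.imwrite("pics/scene0z.png",cv2.resize(b[130:330,80:490],None,fx=1.9,fy=1.9,interpolation=3))
E
```

```text
(no output)
```

View pics/top0z.png

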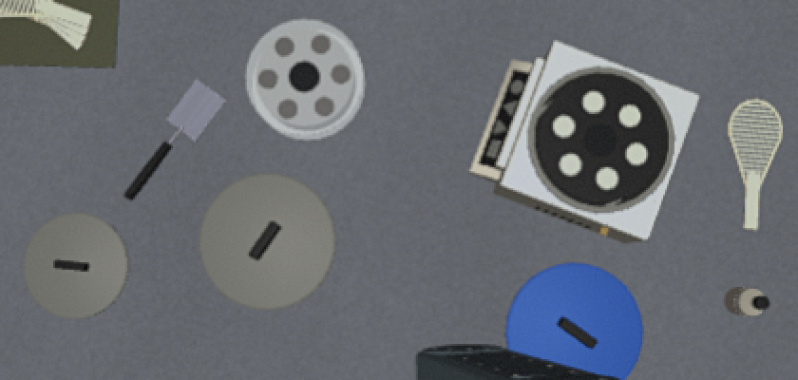

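View pics/scene0z.png

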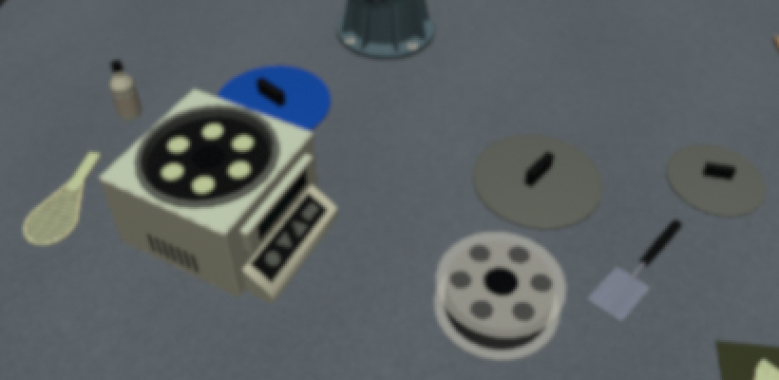

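Three look-alikes in the top picture: large grey (201,236), small grey (100,250) and blue (363,280). The large grey one fits, because blue is excluded and it is the larger of the two greys. Both enlarged crops show it. Next I measure it and the dryer.

```bash
cat >> h.py <<'E'
def circ(P):
    from scipy.optimize import least_squares
    f=lambda q:np.hypot(P[:,0]-q[0],P[:,1]-q[1])-q[2]
    return least_squares(f,[*P.mean(0),.1],loss="soft_l1",f_scale=.002).x
def rim(X,mask,lo,hi):
    k=(mask&(X[...,2]>lo)&(X[...,2]<hi)).astype(np.uint8)
    return k
def meas(c,X,xy,r,lo,hi):
    return (np.hypot(X[...,0]-xy[0],X[...,1]-xy[1])<r)&(X[...,2]>lo)&(X[...,2]<hi)&(c["d"]>0)
E
python3 - <<'E'
from h import *
for n in("top","scene"):
    c=cam(n);X=cloud(c)
    print(n,"bench z",np.median(X[...,2][meas(c,X,(.3,.1),.2,-.03,.03)]))
    k=meas(c,X,(.445,.342),.15,.006,.07)
    con=max(cv2.findContours(k.astype(np.uint8),0,1)[0],key=len)[:,0]
    print("cover",circ(X[con[:,1],con[:,0],:2]))
    # handle: dark pixels
    g=c["img"].max(2); kh=k&(g<60)
    for t in (.035,.05):
        P=X[k&(X[...,2]>t)][:,:2]
        if len(P)>4: print("handle",t,len(P),cv2.minAreaRect(P.astype(np.float32)*1000),P.mean(0))
    print("dark",kh.sum(),X[kh].mean(0))
    kd=meas(c,X,(.6,-.17),.25,.155,.185)
    P=X[kd]; print("deck",len(P),np.median(P[:,2]),cv2.minAreaRect(P[:,:2].astype(np.float32)*1000))
    kc=(X[...,2]<.160)&(np.hypot(X[...,0]-.6,X[...,1]+.18)<.12)&(c["d"]>0)
    con=max(cv2.findContours(kc.astype(np.uint8),0,1)[0],key=len)[:,0]
    print("mouth",circ(X[con[:,1],con[:,0],:2]))
    gz=meas(c,X,(.6,-.17),.25,.168,.18);con=max(cv2.findContours(gz.astype(np.uint8),0,1)[0],key=len)[:,0]
    print("rim outer",gz.sum(),circ(X[con[:,1],con[:,0],:2]))
E
```

```text
top bench z 0.0013090051375159728
cover [0.43832756 0.34384717 0.11790088]
handle 0.035 146 ((435.360107421875, 339.02593994140625), (59.22926712036133, 67.67687225341797), 22.5960750579834) [0.43833835 0.34220631]
handle 0.05 122 ((439.34368896484375, 343.884765625), (19.402559280395508, 68.8941421508789), 56.4504280090332) [0.43872333 0.34377054]
dark 119 [0.43715437 0.3433648  0.05748184]
deck 6083 0.1632383130351167 ((609.64404296875, -199.71005249023438), (252.58779907226562, 250.962646484375), 70.48701477050781)
mouth [ 0.61213322 -0.19873364  0.09838269]
rim outer 1340 [ 0.60956567 -0.19735934  0.1187497 ]
scene bench z -0.0027849703728923814
cover [0.44356973 0.34569234 0.11635933]
handle 0.035 121 ((444.2931823730469, 346.31341552734375), (18.087055206298828, 72.9431381225586), 56.526676177978516) [0.44895592 0.34495944]
handle 0.05 80 ((444.00103759765625, 345.5875549316406), (16.596729278564453, 72.86459350585938), 58.093746185302734) [0.44707703 0.34435267]
dark 141 [0.44959156 0.34554263 0.04682121]
deck 4259 0.16107153882949188 ((613.6426391601562, -198.5970916748047), (255.37200927734375, 251.3249053955078), 70.07766723632812)
mouth [ 0.60418999 -0.19869735  0.10004357]
rim outer 489 [ 0.61364371 -0.19708691  0.11098418]
```

```bash
python3 -m pendant '[{"jaw":1,"tx":0,"ty":0,"tz":-20,"yaw":0}]'; python3 -c "
from h import *
print(rot(status.get_state()['tcp_rot']).as_matrix().round(3))"
```

```text
time: 1.32
position: [0.1537, -0.553, 0.2572]
tcp_rot: [-0.002, 0.991, 0.135, 0.0]
contact_force: [0.7, -0.8, -0.8]
opening: 0.0885
[[ 0.964  0.267 -0.   ]
 [ 0.267 -0.964  0.004]
 [ 0.001 -0.004 -1.   ]]
```

```bash
cat >> h.py <<'E'
def plan(path,yaw,step=60,ystep=.18,p0=None,M=None):
    """rows (mm, rad in tool axes) through path; yaw total spread at ystep"""
    st=status.get_state(); p=np.array(st["position"]) if p0 is None else np.array(p0)
    M=rot(st["tcp_rot"]).as_matrix() if M is None else M
    i=0
    for q in path:
        q=np.array(q);n=int(np.ceil(np.linalg.norm(q-p)*1000/step)) or 1
        for _ in range(n):
            d=M.T@(q-p)*1000/n; y=np.clip(yaw,-ystep,ystep); yaw-=y
            print(i,"tx %.0f ty %.0f tz %.0f yaw %.2f"%(*d,y)); i+=1
            M=M@R.from_euler("z",y).as_matrix()
        p=q
E
python3 - <<'E'
from h import *
plan([(.40,-.05,.26),(.441,.3445,.13)],-2.286)
E
```

```text
0 tx 37 ty -42 tz -0 yaw -0.18
1 tx 44 ty -35 tz -0 yaw -0.18
2 tx 50 ty -26 tz -0 yaw -0.18
3 tx 53 ty -17 tz -0 yaw -0.18
4 tx 56 ty -7 tz -0 yaw -0.18
5 tx 56 ty 3 tz -0 yaw -0.18
6 tx 54 ty 13 tz -0 yaw -0.18
7 tx 51 ty 23 tz -0 yaw -0.18
8 tx 46 ty 31 tz -0 yaw -0.18
9 tx 40 ty 39 tz -0 yaw -0.18
10 tx 47 ty 32 tz 19 yaw -0.18
11 tx 40 ty 40 tz 19 yaw -0.18
12 tx 32 ty 46 tz 19 yaw -0.13
13 tx 26 ty 50 tz 19 yaw 0.00
14 tx 26 ty 50 tz 19 yaw 0.00
15 tx 26 ty 50 tz 19 yaw 0.00
16 tx 26 ty 50 tz 19 yaw 0.00
```

```bash
python3 -m pendant '[{"jaw":1,"tx":37,"ty":-42,"tz":0,"yaw":-0.18},{"jaw":1,"tx":44,"ty":-35,"tz":0,"yaw":-0.18},{"jaw":1,"tx":50,"ty":-26,"tz":0,"yaw":-0.18},{"jaw":1,"tx":53,"ty":-17,"tz":0,"yaw":-0.18},{"jaw":1,"tx":56,"ty":-7,"tz":0,"yaw":-0.18}]'
python3 -m pendant '[{"jaw":1,"tx":56,"ty":3,"tz":0,"yaw":-0.18},{"jaw":1,"tx":54,"ty":13,"tz":0,"yaw":-0.18},{"jaw":1,"tx":51,"ty":23,"tz":0,"yaw":-0.18},{"jaw":1,"tx":46,"ty":31,"tz":0,"yaw":-0.18},{"jaw":1,"tx":40,"ty":39,"tz":0,"yaw":-0.18}]'
python3 - <<'E'
from h import *
M=rot(status.get_state()["tcp_rot"]).as_matrix();a=np.degrees(np.arctan2(M[1,1],M[0,1]));print(a,M.round(3))
plan([(.441,.3445,.13)],-np.radians(56.5-a))
E
```

```text
time: 1.95
position: [0.2757, -0.2968, 0.2591]
tcp_rot: [0.001, 0.828, 0.561, 0.0]
contact_force: [0.1, 0.5, -0.2]
opening: 0.0882
time: 2.58
position: [0.3929, -0.0343, 0.2608]
tcp_rot: [0.005, 0.489, 0.872, -0.001]
contact_force: [0.9, -0.7, 0.5]
opening: 0.0883
31.486654231181692 [[-0.522  0.853  0.008]
 [ 0.853  0.522 -0.006]
 [-0.009  0.004 -1.   ]]
0 tx 43 ty 34 tz 18 yaw -0.18
1 tx 36 ty 41 tz 18 yaw -0.18
2 tx 28 ty 47 tz 18 yaw -0.08
3 tx 24 ty 49 tz 18 yaw 0.00
4 tx 24 ty 49 tz 18 yaw 0.00
5 tx 24 ty 49 tz 18 yaw 0.00
6 tx 24 ty 49 tz 18 yaw 0.00
```

```bash
python3 -m pendant '[{"jaw":1,"tx":43,"ty":34,"tz":18,"yaw":-0.18},{"jaw":1,"tx":36,"ty":41,"tz":18,"yaw":-0.18},{"jaw":1,"tx":28,"ty":47,"tz":18,"yaw":-0.08},{"jaw":1,"tx":24,"ty":49,"tz":18,"yaw":0},{"jaw":1,"tx":24,"ty":49,"tz":18,"yaw":0}]'
python3 -m pendant '[{"jaw":1,"tx":24,"ty":49,"tz":9,"yaw":0},{"jaw":1,"tx":18,"ty":40,"tz":5,"yaw":0},{"jaw":1,"tx":0,"ty":0,"tz":0,"yaw":0}]'
python3 - <<'E'
from h import *
c=cam("wrist");cv2.imwrite("pics/w1.png",c["img"]);X=cloud(c);P=X[meas(c,X,(.441,.3445),.06,.045,.07)]
print(len(P),P.mean(0) if len(P) else'',cv2.minAreaRect(P[:,:2].astype(np.float32)*1000) if len(P) else '')
M=rot(status.get_state()["tcp_rot"]).as_matrix();a=np.degrees(np.arctan2(M[1,1],M[0,1]));print(a,M.round(3))
plan([(.441,.3445,.032)],0)
E
```

```text
time: 3.2
position: [0.4276, 0.2462, 0.1706]
tcp_rot: [0.01, 0.278, 0.961, -0.0]
contact_force: [1.0, -1.5, 0.0]
opening: 0.0879
time: 3.58
position: [0.4384, 0.3503, 0.1538]
tcp_rot: [0.009, 0.275, 0.961, -0.001]
contact_force: [-0.4, -0.5, 0.0]
opening: 0.0884
2465 [0.43640719 0.34607933 0.0586882 ] ((439.26849365234375, 344.1637268066406), (18.062942504882812, 70.04339599609375), 57.237281799316406)
57.99788082157738 [[-0.848  0.53   0.017]
 [ 0.53   0.848 -0.008]
 [-0.018  0.002 -1.   ]]
0 tx -1 ty -1 tz 41 yaw 0.00
1 tx -1 ty -1 tz 41 yaw 0.00
2 tx -1 ty -1 tz 41 yaw 0.00
```

View pics/w1.png

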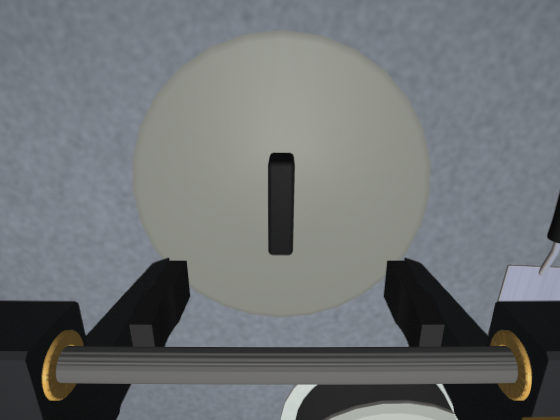

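Wrist view: the large grey cover, with its handle upright at (281,204) centred between the fingers. I descend and grip.

```bash
python3 -m pendant '[{"jaw":1,"tx":-1,"ty":-4,"tz":50,"yaw":0.01},{"jaw":1,"tx":-1,"ty":-1,"tz":45,"yaw":0},{"jaw":1,"tx":0,"ty":0,"tz":20,"yaw":0},{"jaw":1,"tx":0,"ty":0,"tz":6,"yaw":0}]'
python3 -m pendant '[{"jaw":0,"tx":0,"ty":0,"tz":0,"yaw":0},{"jaw":0,"tx":0,"ty":0,"tz":0,"yaw":0},{"jaw":0,"tx":0,"ty":0,"tz":0,"yaw":0},{"jaw":0,"tx":0,"ty":0,"tz":0,"yaw":0}]'
```

```text
time: 4.12
position: [0.4418, 0.3392, 0.0328]
tcp_rot: [0.011, 0.282, 0.959, -0.0]
contact_force: [-0.4, -1.6, 0.6]
opening: 0.0883
time: 4.62
position: [0.4441, 0.339, 0.0364]
tcp_rot: [0.013, 0.283, 0.959, 0.001]
contact_force: [-1.0, 0.6, 0.0]
opening: 0.0503
```

```bash
python3 -m pendant '[{"jaw":0,"tx":0,"ty":0,"tz":5,"yaw":0},{"jaw":0,"tx":0,"ty":0,"tz":1,"yaw":0},{"jaw":0,"tx":0,"ty":0,"tz":1,"yaw":0},{"jaw":0,"tx":0,"ty":0,"tz":0,"yaw":0}]'
```

```text
time: 5.12
position: [0.4452, 0.34, 0.0297]
tcp_rot: [0.014, 0.283, 0.959, 0.002]
contact_force: [1.6, 0.6, -0.8]
opening: 0.0178
```

```bash
python3 -m pendant '[{"jaw":0,"tx":0,"ty":0,"tz":-20,"yaw":0},{"jaw":0,"tx":0,"ty":0,"tz":-50,"yaw":0},{"jaw":0,"tx":0,"ty":0,"tz":-55,"yaw":0},{"jaw":0,"tx":0,"ty":0,"tz":-55,"yaw":0},{"jaw":0,"tx":0,"ty":0,"tz":-40,"yaw":0}]'
python3 - <<'E'
from h import *
st=status.get_state();M=rot(st["tcp_rot"]).as_matrix();print(M.round(3))
plan([(.611,-.198,.27)],0,50)
E
```

```text
time: 5.75
position: [0.4341, 0.3382, 0.254]
tcp_rot: [0.009, 0.283, 0.959, -0.003]
contact_force: [0.9, 0.8, -2.8]
opening: 0.0178
[[-0.84   0.542  0.016]
 [ 0.542  0.84  -0.01 ]
 [-0.019 -0.    -1.   ]]
0 tx -37 ty -30 tz -1 yaw 0.00
1 tx -37 ty -30 tz -1 yaw 0.00
2 tx -37 ty -30 tz -1 yaw 0.00
3 tx -37 ty -30 tz -1 yaw 0.00
4 tx -37 ty -30 tz -1 yaw 0.00
5 tx -37 ty -30 tz -1 yaw 0.00
6 tx -37 ty -30 tz -1 yaw 0.00
7 tx -37 ty -30 tz -1 yaw 0.00
8 tx -37 ty -30 tz -1 yaw 0.00
9 tx -37 ty -30 tz -1 yaw 0.00
10 tx -37 ty -30 tz -1 yaw 0.00
11 tx -37 ty -30 tz -1 yaw 0.00
```

```bash
python3 -m pendant '[{"jaw":0,"tx":-20,"ty":-15,"tz":-4,"yaw":0},{"jaw":0,"tx":-37,"ty":-30,"tz":-2,"yaw":0},{"jaw":0,"tx":-37,"ty":-30,"tz":-2,"yaw":0},{"jaw":0,"tx":-37,"ty":-30,"tz":-2,"yaw":0},{"jaw":0,"tx":-37,"ty":-30,"tz":-2,"yaw":0}]'
python3 -m pendant '[{"jaw":0,"tx":-37,"ty":-30,"tz":-2,"yaw":0},{"jaw":0,"tx":-37,"ty":-30,"tz":-2,"yaw":0},{"jaw":0,"tx":-37,"ty":-30,"tz":-2,"yaw":0},{"jaw":0,"tx":-37,"ty":-30,"tz":-2,"yaw":0},{"jaw":0,"tx":-30,"ty":-25,"tz":-2,"yaw":0}]'
python3 - <<'E'
from h import *
st=status.get_state();M=rot(st["tcp_rot"]).as_matrix();print(M.round(3))
plan([(.611,-.198,.27)],0,50)
E
```

```text
time: 6.38
position: [0.5014, 0.1316, 0.2789]
tcp_rot: [0.012, 0.279, 0.96, 0.0]
contact_force: [-0.7, 1.2, -3.3]
opening: 0.0177
time: 7.0
position: [0.5713, -0.0936, 0.2962]
tcp_rot: [0.011, 0.279, 0.96, -0.0]
contact_force: [0.8, -0.3, -4.1]
opening: 0.0182
[[-0.844  0.536  0.022]
 [ 0.536  0.844 -0.007]
 [-0.022  0.006 -1.   ]]
0 tx -30 ty -22 tz 9 yaw 0.00
1 tx -30 ty -22 tz 9 yaw 0.00
2 tx -30 ty -22 tz 9 yaw 0.00
```

```bash
python3 -m pendant '[{"jaw":0,"tx":-30,"ty":-22,"tz":8,"yaw":0},{"jaw":0,"tx":-30,"ty":-22,"tz":8,"yaw":0},{"jaw":0,"tx":-28,"ty":-20,"tz":5,"yaw":0},{"jaw":0,"tx":0,"ty":0,"tz":0,"yaw":0},{"jaw":0,"tx":0,"ty":0,"tz":0,"yaw":0}]'
cat > m.py <<'E'
from h import *
st=status.get_state();p=np.array(st["position"]);M=rot(st["tcp_rot"]).as_matrix();print(p,M.round(3).tolist())
for n in("top","scene","wrist"):
    c=cam(n);X=cloud(c)
    if n=="top": cv2.imwrite("pics/t2.png",c["img"])
    ms=eyes.masks_of(n,"cover")
    for m in ms[:4]:
        k=m["mask"]&(c["d"]>0)&(np.hypot(X[...,0]-p[0],X[...,1]-p[1])<.15)&(abs(X[...,2]-p[2])<.05)
        if k.sum()<200: continue
        hull=cv2.convexHull(max(cv2.findContours(k.astype(np.uint8),0,1)[0],key=len))[:,0]
        Q=X[k];A=np.c_[Q[:,:2]-p[:2],np.ones(len(Q))]
        print(n,m["conf"],k.sum(),"circ",circ(X[hull[:,1],hull[:,0],:2]),"plane",np.linalg.lstsq(A,Q[:,2],rcond=None)[0].round(4), "zedge",np.percentile(Q[:,2],[5,50]).round(4))
E
python3 m.py
```

```text
time: 7.62
position: [0.6093, -0.1997, 0.2791]
tcp_rot: [0.01, 0.281, 0.96, 0.0]
contact_force: [0.2, 0.3, -3.7]
opening: 0.0175
[ 0.60929537 -0.19972699  0.27906643] [[-0.842, 0.54, 0.019], [0.54, 0.842, -0.005], [-0.018, 0.006, -1.0]]
top 0.78 2052 circ [ 0.60434169 -0.18723147  0.11168581] plane [-0.0141 -0.0173  0.2723] zedge [0.2649 0.2712]
scene 0.84 2812 circ [ 0.60549338 -0.19362169  0.11822018] plane [-0.0215 -0.0091  0.2694] zedge [0.263  0.2678]
wrist 0.87 142279 circ [ 0.60229931 -0.19618948  0.11799664] plane [ 0.0291 -0.0191  0.2755] zedge [0.2693 0.2721]
```

```bash
python3 -m pendant '[{"jaw":0,"tx":-6,"ty":1,"tz":20,"yaw":0},{"jaw":0,"tx":0,"ty":0,"tz":25,"yaw":0},{"jaw":0,"tx":0,"ty":0,"tz":12,"yaw":0},{"jaw":0,"tx":0,"ty":0,"tz":0,"yaw":0}]'
python3 m.py
```

```text
time: 8.43
position: [0.617, -0.2013, 0.2178]
tcp_rot: [0.01, 0.28, 0.96, 0.0]
contact_force: [-0.7, 0.1, -2.7]
opening: 0.0178
[ 0.61700605 -0.20125911  0.21780453] [[-0.843, 0.538, 0.019], [0.538, 0.843, -0.005], [-0.019, 0.005, -1.0]]
top 0.97 1774 circ [ 0.61258069 -0.18798534  0.11080238] plane [-0.0218 -0.0197  0.2112] zedge [0.2035 0.2098]
scene 0.75 2628 circ [ 0.61324503 -0.19595135  0.11733111] plane [-0.0054 -0.0093  0.2094] zedge [0.2039 0.2084]
wrist 0.57 142575 circ [ 0.61081503 -0.19884659  0.11825475] plane [ 0.0319 -0.0204  0.2168] zedge [0.2105 0.2133]
```

View pics/t2.png

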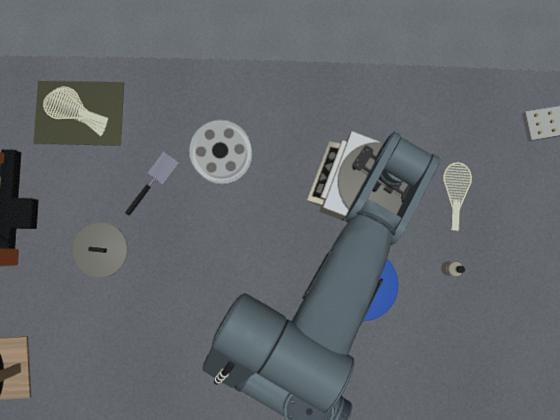

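```bash
python3 -m pendant '[{"jaw":0,"tx":0,"ty":0,"tz":8,"yaw":0},{"jaw":0,"tx":0,"ty":0,"tz":8,"yaw":0},{"jaw":0,"tx":0,"ty":0,"tz":4,"yaw":0}]'
python3 -m pendant '[{"jaw":0,"tx":0,"ty":0,"tz":4,"yaw":0},{"jaw":0,"tx":0,"ty":0,"tz":2,"yaw":0}]'
```

```text
time: 9.1
position: [0.6191, -0.2024, 0.2008]
tcp_rot: [0.013, 0.28, 0.96, -0.001]
contact_force: [0.1, -0.2, -2.6]
opening: 0.018
time: 9.35
position: [0.619, -0.2024, 0.1938]
tcp_rot: [0.013, 0.28, 0.96, -0.001]
contact_force: [0.0, 0.7, -3.0]
opening: 0.0178
```

```bash
python3 -m pendant '[{"jaw":0,"tx":2,"ty":-1,"tz":2,"yaw":0},{"jaw":0,"tx":0,"ty":0,"tz":1,"yaw":0}]'; python3 -m pendant '[{"jaw":0,"tx":0,"ty":0,"tz":2,"yaw":0}]'
```

```text
time: 9.6
position: [0.6167, -0.2021, 0.1905]
tcp_rot: [0.013, 0.28, 0.96, -0.001]
contact_force: [0.0, -0.4, -3.0]
opening: 0.0178
time: 9.72
position: [0.617, -0.2023, 0.1896]
tcp_rot: [0.013, 0.28, 0.96, -0.001]
contact_force: [-5.6, 2.2, 10.7]
opening: 0.0178
```

```bash
python3 -m pendant '[{"jaw":0.25,"tx":0,"ty":0,"tz":0,"yaw":0},{"jaw":0.5,"tx":0,"ty":0,"tz":0,"yaw":0},{"jaw":0.6,"tx":0,"ty":0,"tz":0,"yaw":0},{"jaw":0.6,"tx":0,"ty":0,"tz":0,"yaw":0}]'; python3 m.py
```

```text
time: 10.22
position: [0.6183, -0.2029, 0.1916]
tcp_rot: [0.015, 0.28, 0.96, -0.001]
contact_force: [1.1, 0.2, -0.3]
opening: 0.0498
[ 0.6182535  -0.20293534  0.1916297 ] [[-0.843, 0.538, 0.028], [0.537, 0.843, -0.011], [-0.03, 0.006, -1.0]]
top 0.84 1625 circ [ 0.6143944  -0.19319751  0.11455642] plane [-0.0204 -0.0262  0.183 ] zedge [0.1737 0.1813]
scene 0.77 2466 circ [ 0.61387104 -0.19452484  0.11644376] plane [ 0.003  -0.0078  0.1799] zedge [0.1744 0.179 ]
wrist 0.84 146131 circ [ 0.60848557 -0.19747869  0.11904358] plane [ 0.0258 -0.0146  0.1854] zedge [0.1795 0.1823]
```

```bash
python3 -m pendant '[{"jaw":0.6,"tx":0,"ty":0,"tz":-30,"yaw":0},{"jaw":0.6,"tx":0,"ty":0,"tz":-50,"yaw":0},{"jaw":0,"tx":0,"ty":0,"tz":-50,"yaw":0},{"jaw":0,"tx":0,"ty":0,"tz":-40,"yaw":0}]'
python3 - <<'E'
from h import *
plan([(-.2,-.56,.36)],1.35,58)
E
```

```text
time: 11.02
position: [0.6114, -0.2002, 0.3604]
tcp_rot: [0.01, 0.28, 0.96, 0.0]
contact_force: [-0.4, 0.3, -0.5]
opening: 0.0352
0 tx 31 ty -46 tz -1 yaw 0.18
1 tx 22 ty -51 tz -1 yaw 0.18
2 tx 12 ty -54 tz -1 yaw 0.18
3 tx 3 ty -55 tz -1 yaw 0.18
4 tx -7 ty -55 tz -1 yaw 0.18
5 tx -17 ty -53 tz -1 yaw 0.18
6 tx -26 ty -49 tz -1 yaw 0.18
7 tx -35 ty -43 tz -1 yaw 0.09
8 tx -38 ty -40 tz -1 yaw 0.00
9 tx -38 ty -40 tz -1 yaw 0.00
10 tx -38 ty -40 tz -1 yaw 0.00
11 tx -38 ty -40 tz -1 yaw 0.00
12 tx -38 ty -40 tz -1 yaw 0.00
13 tx -38 ty -40 tz -1 yaw 0.00
14 tx -38 ty -40 tz -1 yaw 0.00
15 tx -38 ty -40 tz -1 yaw 0.00
```

```bash
python3 -m pendant '[{"jaw":0,"tx":31,"ty":-46,"tz":0,"yaw":0.18},{"jaw":0,"tx":22,"ty":-51,"tz":0,"yaw":0.18},{"jaw":0,"tx":12,"ty":-54,"tz":0,"yaw":0.18},{"jaw":0,"tx":3,"ty":-55,"tz":0,"yaw":0.18},{"jaw":0,"tx":-7,"ty":-55,"tz":0,"yaw":0.18}]'
python3 -m pendant '[{"jaw":0,"tx":-17,"ty":-53,"tz":0,"yaw":0.18},{"jaw":0,"tx":-26,"ty":-49,"tz":0,"yaw":0.18},{"jaw":0,"tx":-35,"ty":-43,"tz":0,"yaw":0.09},{"jaw":0,"tx":-38,"ty":-40,"tz":0,"yaw":0},{"jaw":0,"tx":-38,"ty":-40,"tz":0,"yaw":0}]'
python3 -m pendant '[{"jaw":0,"tx":-38,"ty":-40,"tz":0,"yaw":0},{"jaw":0,"tx":-38,"ty":-40,"tz":0,"yaw":0},{"jaw":0,"tx":-38,"ty":-40,"tz":0,"yaw":0},{"jaw":0,"tx":-38,"ty":-40,"tz":0,"yaw":0},{"jaw":0,"tx":-38,"ty":-40,"tz":0,"yaw":0}]'
python3 m.py; python3 -c "
from h import *
s=status.get_state();print(s['joint_positions'].round(3))
plan([(-.31,-.86,.36)],0,58)"
```

```text
time: 11.65
position: [0.3543, -0.3114, 0.3605]
tcp_rot: [0.014, 0.678, 0.735, 0.005]
contact_force: [-1.1, -0.6, 0.4]
opening: 0.0002
time: 12.28
position: [0.0891, -0.4167, 0.356]
tcp_rot: [0.016, 0.829, 0.559, 0.007]
contact_force: [1.2, -0.5, 0.2]
opening: 0.0006
time: 12.9
position: [-0.1772, -0.5195, 0.3521]
tcp_rot: [0.017, 0.83, 0.558, 0.005]
contact_force: [0.3, 0.3, -0.7]
opening: 0.0005
[-0.17719445 -0.51946402  0.35207869] [[0.377, 0.926, 0.028], [0.926, -0.377, -0.023], [-0.011, 0.035, -0.999]]
[-2.133  0.038  1.538  0.036  1.562 -1.747]
0 tx -52 ty 0 tz -1 yaw 0.00
1 tx -52 ty 0 tz -1 yaw 0.00
2 tx -52 ty 0 tz -1 yaw 0.00
3 tx -52 ty 0 tz -1 yaw 0.00
4 tx -52 ty 0 tz -1 yaw 0.00
5 tx -52 ty 0 tz -1 yaw 0.00
6 tx -52 ty 0 tz -1 yaw 0.00
```

```bash
python3 -m pendant '[{"jaw":0,"tx":-46,"ty":25,"tz":0,"yaw":0},{"jaw":0,"tx":-46,"ty":25,"tz":0,"yaw":0},{"jaw":0,"tx":-46,"ty":25,"tz":0,"yaw":0},{"jaw":0,"tx":-46,"ty":25,"tz":0,"yaw":0},{"jaw":0,"tx":-46,"ty":25,"tz":0,"yaw":0}]'
python3 -m pendant '[{"jaw":0,"tx":-60,"ty":0,"tz":0,"yaw":0},{"jaw":0,"tx":-60,"ty":0,"tz":0,"yaw":0},{"jaw":0,"tx":-60,"ty":0,"tz":0,"yaw":0}]'
python3 -c "
from h import *
s=status.get_state();print(s['joint_positions'].round(3),rot(s['tcp_rot']).as_matrix().round(3))"
```

```text
time: 13.82
position: [-0.1349, -0.7823, 0.3654]
tcp_rot: [0.019, 0.828, 0.561, 0.003]
contact_force: [-0.6, -0.7, 0.1]
opening: 0.0004
time: 14.2
position: [-0.1746, -0.8825, 0.336]
tcp_rot: [0.035, 0.824, 0.565, -0.011]
contact_force: [-0.8, -1.1, -0.7]
opening: 0.0004
[-1.913  0.949  0.308  0.045  1.827 -1.53 ] [[ 0.362  0.932  0.022]
 [ 0.93  -0.36  -0.07 ]
 [-0.057  0.045 -0.997]]
```

```bash
python3 -m pendant '[{"jaw":0,"tx":-60,"ty":0,"tz":0,"yaw":0},{"jaw":0,"tx":-60,"ty":0,"tz":0,"yaw":0},{"jaw":0,"tx":-60,"ty":0,"tz":0,"yaw":0}]'
python3 -c "
from h import *
s=status.get_state();print(s['joint_positions'].round(3),rot(s['tcp_rot']).as_matrix().round(3))"
```

```text
time: 14.58
position: [-0.2036, -0.9247, 0.3048]
tcp_rot: [0.073, 0.82, 0.565, -0.05]
contact_force: [0.3, -0.6, -0.1]
opening: 0.0005
[-1.933  0.993  0.3    0.063  1.682 -1.556] [[ 0.357  0.934  0.   ]
 [ 0.92  -0.351 -0.177]
 [-0.165  0.063 -0.984]]
```

```bash
python3 -m pendant '[{"jaw":0,"tx":-60,"ty":-10,"tz":0,"yaw":0},{"jaw":0,"tx":-60,"ty":-10,"tz":0,"yaw":0},{"jaw":0,"tx":-60,"ty":-10,"tz":0,"yaw":0},{"jaw":0,"tx":-60,"ty":-10,"tz":0,"yaw":0},{"jaw":0,"tx":-60,"ty":-10,"tz":0,"yaw":0}]'
python3 -c "
from h import *
s=status.get_state();print(s['joint_positions'].round(3),rot(s['tcp_rot']).as_matrix().round(3))"
```

```text
time: 15.2
position: [-0.2832, -0.9689, 0.305]
tcp_rot: [0.136, 0.807, 0.561, -0.123]
contact_force: [-0.3, -0.2, 0.0]
opening: 0.0005
[-2.006  1.011  0.3    0.11   1.477 -1.64 ] [[ 0.341  0.939 -0.046]
 [ 0.872 -0.334 -0.359]
 [-0.352  0.082 -0.932]]
```

```bash
python3 -m pendant '[{"jaw":0,"tx":-55,"ty":-25,"tz":0,"yaw":0},{"jaw":0,"tx":-55,"ty":-25,"tz":0,"yaw":0},{"jaw":0,"tx":-55,"ty":-25,"tz":0,"yaw":0},{"jaw":0,"tx":-55,"ty":-25,"tz":0,"yaw":0}]'
python3 -c "
from h import *
s=status.get_state();print(s['joint_positions'].round(3),rot(s['tcp_rot']).as_matrix().round(3))"
```

```text
time: 15.7
position: [-0.395, -0.9686, 0.3358]
tcp_rot: [0.178, 0.795, 0.549, -0.184]
contact_force: [0.2, 1.5, 0.0]
opening: 0.0006
[-2.122  1.     0.299  0.176  1.355 -1.755] [[ 0.328  0.939 -0.098]
 [ 0.808 -0.333 -0.486]
 [-0.489  0.08  -0.869]]
```

```bash
python3 -c "
from h import *
plan([(.16,-.47,.33),(.72,.06,.30)],0,59)"
```

```text
0 tx 45 ty 27 tz -22 yaw 0.00
1 tx 45 ty 27 tz -22 yaw 0.00
2 tx 45 ty 27 tz -22 yaw 0.00
3 tx 45 ty 27 tz -22 yaw 0.00
4 tx 45 ty 27 tz -22 yaw 0.00
5 tx 45 ty 27 tz -22 yaw 0.00
6 tx 45 ty 27 tz -22 yaw 0.00
7 tx 45 ty 27 tz -22 yaw 0.00
8 tx 45 ty 27 tz -22 yaw 0.00
9 tx 45 ty 27 tz -22 yaw 0.00
10 tx 45 ty 27 tz -22 yaw 0.00
11 tx 45 ty 27 tz -22 yaw 0.00
12 tx 45 ty 27 tz -22 yaw 0.00
13 tx 45 ty 25 tz -20 yaw 0.00
14 tx 45 ty 25 tz -20 yaw 0.00
15 tx 45 ty 25 tz -20 yaw 0.00
16 tx 45 ty 25 tz -20 yaw 0.00
17 tx 45 ty 25 tz -20 yaw 0.00
18 tx 45 ty 25 tz -20 yaw 0.00
19 tx 45 ty 25 tz -20 yaw 0.00
20 tx 45 ty 25 tz -20 yaw 0.00
21 tx 45 ty 25 tz -20 yaw 0.00
22 tx 45 ty 25 tz -20 yaw 0.00
23 tx 45 ty 25 tz -20 yaw 0.00
24 tx 45 ty 25 tz -20 yaw 0.00
25 tx 45 ty 25 tz -20 yaw 0.00
26 tx 45 ty 25 tz -20 yaw 0.00
```

```bash
for i in 1; do python3 -m pendant '[{"jaw":0,"tx":45,"ty":27,"tz":-22,"yaw":0},{"jaw":0,"tx":45,"ty":27,"tz":-22,"yaw":0},{"jaw":0,"tx":45,"ty":27,"tz":-22,"yaw":0},{"jaw":0,"tx":45,"ty":27,"tz":-22,"yaw":0},{"jaw":0,"tx":45,"ty":27,"tz":-22,"yaw":0}]'; done
python3 -m pendant '[{"jaw":0,"tx":45,"ty":27,"tz":-22,"yaw":0},{"jaw":0,"tx":45,"ty":27,"tz":-22,"yaw":0},{"jaw":0,"tx":45,"ty":27,"tz":-22,"yaw":0},{"jaw":0,"tx":45,"ty":27,"tz":-22,"yaw":0},{"jaw":0,"tx":45,"ty":27,"tz":-22,"yaw":0}]'
python3 -c "
from h import *
s=status.get_state();print(s['joint_positions'].round(3),rot(s['tcp_rot']).as_matrix().round(3))
plan([(.16,-.47,.35),(.72,.06,.30)],0,59)"
```

```text
time: 16.32
position: [-0.2037, -0.7829, 0.3267]
tcp_rot: [0.178, 0.799, 0.543, -0.187]
contact_force: [0.7, 0.4, 1.8]
opening: 0.0003
time: 16.95
position: [0.0118, -0.5907, 0.3264]
tcp_rot: [0.182, 0.799, 0.539, -0.193]
contact_force: [-0.5, -0.4, -0.6]
opening: 0.0004
[-1.736 -0.178  1.877 -0.036  0.907 -1.338] [[ 0.344  0.932 -0.112]
 [ 0.792 -0.352 -0.499]
 [-0.504  0.083 -0.86 ]]
0 tx 34 ty 24 tz -24 yaw 0.00
1 tx 34 ty 24 tz -24 yaw 0.00
2 tx 34 ty 24 tz -24 yaw 0.00
3 tx 34 ty 24 tz -24 yaw 0.00
4 tx 46 ty 24 tz -20 yaw 0.00
5 tx 46 ty 24 tz -20 yaw 0.00
6 tx 46 ty 24 tz -20 yaw 0.00
7 tx 46 ty 24 tz -20 yaw 0.00
8 tx 46 ty 24 tz -20 yaw 0.00
9 tx 46 ty 24 tz -20 yaw 0.00
10 tx 46 ty 24 tz -20 yaw 0.00
11 tx 46 ty 24 tz -20 yaw 0.00
12 tx 46 ty 24 tz -20 yaw 0.00
13 tx 46 ty 24 tz -20 yaw 0.00
14 tx 46 ty 24 tz -20 yaw 0.00
15 tx 46 ty 24 tz -20 yaw 0.00
16 tx 46 ty 24 tz -20 yaw 0.00
17 tx 46 ty 24 tz -20 yaw 0.00
```

```bash
python3 -m pendant '[{"jaw":0,"tx":34,"ty":24,"tz":-24,"yaw":0},{"jaw":0,"tx":34,"ty":24,"tz":-24,"yaw":0},{"jaw":0,"tx":34,"ty":24,"tz":-24,"yaw":0},{"jaw":0,"tx":34,"ty":24,"tz":-24,"yaw":0},{"jaw":0,"tx":46,"ty":24,"tz":-20,"yaw":0}]'
python3 -m pendant '[{"jaw":0,"tx":46,"ty":24,"tz":-20,"yaw":0},{"jaw":0,"tx":46,"ty":24,"tz":-20,"yaw":0},{"jaw":0,"tx":46,"ty":24,"tz":-20,"yaw":0},{"jaw":0,"tx":46,"ty":24,"tz":-20,"yaw":0},{"jaw":0,"tx":46,"ty":24,"tz":-20,"yaw":0}]'
python3 -c "
from h import *
s=status.get_state();print(s['joint_positions'].round(3),rot(s['tcp_rot']).as_matrix().round(3))
plan([(.72,.06,.30)],0,59)"
```

```text
time: 17.58
position: [0.2015, -0.4278, 0.3502]
tcp_rot: [0.189, 0.8, 0.535, -0.196]
contact_force: [1.1, 0.2, 0.0]
opening: 0.0006
time: 18.2
position: [0.4108, -0.236, 0.334]
tcp_rot: [0.197, 0.801, 0.531, -0.193]
contact_force: [0.1, -0.9, -0.1]
opening: 0.0005
[-0.432 -0.155  1.849 -0.557  1.339  0.069] [[ 0.361  0.927 -0.1  ]
 [ 0.775 -0.358 -0.52 ]
 [-0.518  0.11  -0.848]]
0 tx 45 ty 22 tz -20 yaw 0.00
1 tx 45 ty 22 tz -20 yaw 0.00
2 tx 45 ty 22 tz -20 yaw 0.00
3 tx 45 ty 22 tz -20 yaw 0.00
4 tx 45 ty 22 tz -20 yaw 0.00
5 tx 45 ty 22 tz -20 yaw 0.00
6 tx 45 ty 22 tz -20 yaw 0.00
7 tx 45 ty 22 tz -20 yaw 0.00
```

```bash
python3 -m pendant '[{"jaw":0,"tx":45,"ty":22,"tz":-20,"yaw":0},{"jaw":0,"tx":45,"ty":22,"tz":-20,"yaw":0},{"jaw":0,"tx":45,"ty":22,"tz":-20,"yaw":0},{"jaw":0,"tx":45,"ty":22,"tz":-20,"yaw":0},{"jaw":0,"tx":45,"ty":22,"tz":-20,"yaw":0}]'
python3 -m pendant '[{"jaw":0,"tx":45,"ty":22,"tz":-20,"yaw":0},{"jaw":0,"tx":45,"ty":22,"tz":-20,"yaw":0},{"jaw":0,"tx":35,"ty":16,"tz":-14,"yaw":0},{"jaw":0,"tx":0,"ty":0,"tz":0,"yaw":0}]'
cat >> h.py <<'E'
C=np.array([.609,-.198,0.]);psi=np.radians(-109.8)
xd=np.array([np.cos(psi),np.sin(psi),0]);yd=np.array([-np.sin(psi),np.cos(psi),0]);a35=np.radians(35)
nk=-np.sin(a35)*xd+np.cos(a35)*np.array([0,0,1]);ks=np.cos(a35)*xd+np.sin(a35)*np.array([0,0,1])
KP=C-.147*xd+np.array([0,0,.0436])
def key(y): return KP+y*yd+.009*nk
E
python3 -c "
from h import *
s=status.get_state();M=rot(s['tcp_rot']).as_matrix();print(s['position'].round(4),s['joint_positions'].round(3));print(M.round(3))
print('tool in panel axes (upslope,row,normal)\n',(np.array([ks,yd,nk])@M).round(3))
print('keys',[key(y).round(4) for y in(.057,.019,-.019,-.057)])
c=cam('wrist');cv2.imwrite('pics/w2.png',c['img']);print(proj(c,[key(y) for y in(.057,.019,-.019,-.057)]).round())
c=cam('scene');print(proj(c,[key(y) for y in(.057,.019,-.019,-.057)]).round())
cv2.imwrite('pics/s2.png',cv2.resize(c['img'][120:320,120:300],None,fx=2.9,fy=2.9,interpolation=3))
plan([key(.057)+.08*nk],0)
"
```

```text
time: 18.82
position: [0.612, -0.0448, 0.3185]
tcp_rot: [0.2, 0.802, 0.53, -0.188]
contact_force: [0.6, -0.7, 0.3]
opening: 0.0002
time: 19.32
position: [0.7247, 0.0617, 0.3064]
tcp_rot: [0.199, 0.803, 0.531, -0.185]
contact_force: [0.6, -0.7, -0.4]
opening: 0.0005
[0.7247 0.0617 0.3064] [ 0.137  0.64   0.946 -0.529  1.714  0.504]
[[ 0.368  0.926 -0.086]
 [ 0.779 -0.357 -0.516]
 [-0.508  0.123 -0.852]]
tool in panel axes (upslope,row,normal)
 [[-0.994  0.089 -0.067]
 [ 0.082  0.992  0.094]
 [ 0.075  0.088 -0.993]]
keys [array([ 0.7142, -0.0741,  0.051 ]), array([ 0.6784, -0.0613,  0.051 ]), array([ 0.6427, -0.0484,  0.051 ]), array([ 0.6069, -0.0355,  0.051 ])]
[[293. 135.]
 [260. 139.]
 [228. 142.]
 [194. 145.]]
[[224. 265.]
 [231. 256.]
 [237. 248.]
 [244. 240.]]
0 tx 7 ty 4 tz 53 yaw 0.00
1 tx 7 ty 4 tz 53 yaw 0.00
2 tx 7 ty 4 tz 53 yaw 0.00
3 tx 7 ty 4 tz 53 yaw 0.00
```

View pics/w2.png

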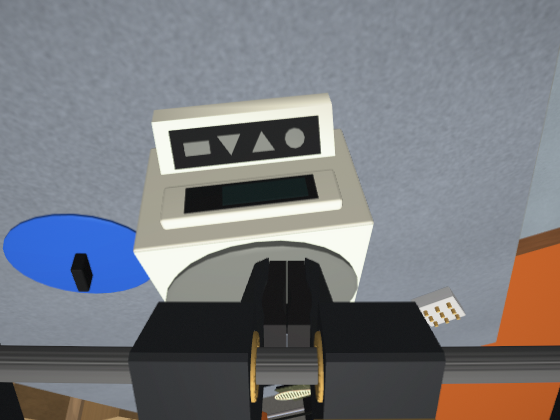

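Wrist view: keys power (295,138), down (263,143), up (228,142) and start (197,148) lie within about 3 px of my predicted pixels, and the cover is on the dryer. Tool axis is 6.6° off the panel normal, good enough. I approach power.

```bash
python3 -m pendant '[{"jaw":0,"tx":7,"ty":4,"tz":53,"yaw":0},{"jaw":0,"tx":7,"ty":4,"tz":53,"yaw":0},{"jaw":0,"tx":7,"ty":6,"tz":50,"yaw":0},{"jaw":0,"tx":7,"ty":4,"tz":40,"yaw":0},{"jaw":0,"tx":0,"ty":0,"tz":0,"yaw":0}]'
cat > k.py <<'E'
from h import *
import sys
s=status.get_state();M=rot(s['tcp_rot']).as_matrix();p=s['position'];q=np.array([ks,yd,nk])@(p-KP)*1000
print("panel coords mm (upslope,row,normal)",q.round(1),"F normal",(nk@s['contact_force']).round(1))
A=np.array([ks,yd,nk])@M;print(A.round(3).tolist())
t=np.array(eval(sys.argv[1]));print("tool delta",(A.T@(t-q)).round(1))
E
python3 k.py '[0,58.5,25]'
python3 - <<'E'
from h import *
c=cam('wrist');a=c['img'].copy()
for q in proj(c,[key(y) for y in(.057,.019,-.019,-.057)]): cv2.circle(a,tuple(int(v) for v in q),3,(0,0,255),1)
b=cam('scene')['img'][160:310,130:270]
b=cv2.resize(b,(392,420),interpolation=3);cv2.imwrite('pics/w3.png',cv2.resize(np.hstack([a,b]),(800,353)))
E
```

```text
time: 20.05
position: [0.7334, -0.0359, 0.1352]
tcp_rot: [0.202, 0.806, 0.526, -0.18]
contact_force: [-0.2, 0.3, 0.5]
opening: 0.0003
panel coords mm (upslope,row,normal) [ 13.6  62.1 102.4] F normal 0.6
[[-0.992, 0.104, -0.071], [0.096, 0.99, 0.101], [0.081, 0.093, -0.992]]
tool delta [  6.8 -12.2  77.4]
```

View pics/w3.png

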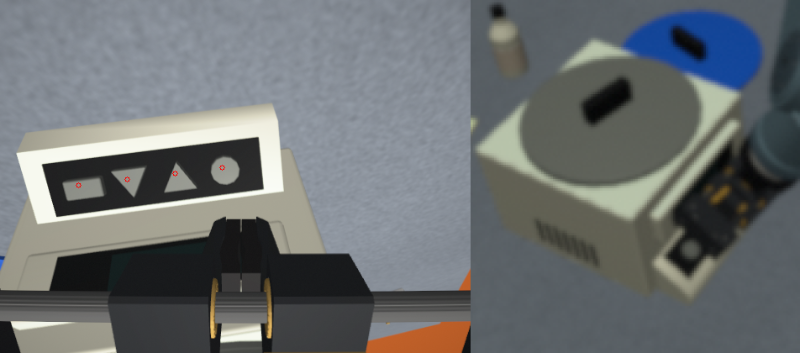

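The markers sit about 3 mm short of the key centres along the row, so I aim at row +2.5 mm. The scene view shows the cover flat on the dryer.

```bash
python3 -m pendant '[{"jaw":0,"tx":3,"ty":-6,"tz":35,"yaw":0},{"jaw":0,"tx":3,"ty":-5,"tz":30,"yaw":0},{"jaw":0,"tx":1,"ty":0,"tz":12,"yaw":0},{"jaw":0,"tx":0,"ty":0,"tz":0,"yaw":0}]'; python3 k.py '[0,59.5,12]'
```

```text
time: 20.65
position: [0.7307, -0.0623, 0.0829]
tcp_rot: [0.21, 0.807, 0.525, -0.168]
contact_force: [0.0, -0.4, 0.2]
opening: 0.0005
panel coords mm (upslope,row,normal) [ 4.6 68.5 44.8] F normal -0.0
[[-0.99, 0.116, -0.079], [0.105, 0.986, 0.127], [0.092, 0.117, -0.989]]
tool delta [  0.6 -13.3  31.6]
```

```bash
python3 -m pendant '[{"jaw":0,"tx":0,"ty":-8,"tz":10,"yaw":0},{"jaw":0,"tx":0,"ty":-5,"tz":10,"yaw":0},{"jaw":0,"tx":0,"ty":0,"tz":5,"yaw":0}]'; python3 k.py '[0,59.5,12]'
```

```text
time: 21.02
position: [0.7192, -0.0695, 0.0624]
tcp_rot: [0.212, 0.807, 0.525, -0.166]
contact_force: [0.2, -0.6, -0.1]
opening: 0.0002
panel coords mm (upslope,row,normal) [ 1.6 60.1 21.8] F normal -0.3
[[-0.99, 0.118, -0.08], [0.106, 0.985, 0.133], [0.095, 0.123, -0.988]]
tool delta [ 0.6 -2.   9.7]
```

```bash
python3 -m pendant '[{"jaw":0,"tx":0,"ty":-2,"tz":8,"yaw":0},{"jaw":0,"tx":0,"ty":0,"tz":3,"yaw":0}]'; python3 k.py '[0,59.5,5]'
python3 -m pendant '[{"jaw":0,"tx":0,"ty":0,"tz":3,"yaw":0}]';python3 k.py '[0,59.5,5]'
```

```text
time: 21.28
position: [0.7164, -0.0748, 0.0517]
tcp_rot: [0.212, 0.807, 0.525, -0.166]
contact_force: [-1.5, 1.0, 1.4]
opening: 0.0007
panel coords mm (upslope,row,normal) [ 0.3 59.4  9.7] F normal 1.4
[[-0.99, 0.118, -0.08], [0.106, 0.986, 0.132], [0.095, 0.122, -0.988]]
tool delta [-0.1 -0.5  4.7]
time: 21.4
position: [0.7162, -0.0764, 0.0493]
tcp_rot: [0.212, 0.807, 0.525, -0.166]
contact_force: [-2.9, 1.3, 4.2]
opening: 0.0003
panel coords mm (upslope,row,normal) [ 0.2 59.7  6.8] F normal 3.6
[[-0.99, 0.118, -0.08], [0.106, 0.986, 0.132], [0.094, 0.122, -0.988]]
tool delta [ 0.  -0.5  1.7]
```

```bash
python3 -m pendant '[{"jaw":0,"tx":0,"ty":0,"tz":2,"yaw":0},{"jaw":0,"tx":0,"ty":0,"tz":2,"yaw":0}]';python3 k.py '[0,59.5,4]'
python3 -m pendant '[{"jaw":0,"tx":0,"ty":0,"tz":2,"yaw":0}]';python3 k.py '[0,59.5,4]'
```

```text
time: 21.65
position: [0.716, -0.0777, 0.0475]
tcp_rot: [0.212, 0.808, 0.525, -0.166]
contact_force: [-5.9, 8.8, 13.2]
opening: 0.0005
panel coords mm (upslope,row,normal) [ 0.2 59.9  4.6] F normal 14.4
[[-0.99, 0.118, -0.08], [0.107, 0.986, 0.131], [0.094, 0.121, -0.988]]
tool delta [ 0.1 -0.5  0.5]
time: 21.78
position: [0.716, -0.0776, 0.0475]
tcp_rot: [0.212, 0.808, 0.525, -0.166]
contact_force: [-6.9, 8.7, 11.7]
opening: 0.0005
panel coords mm (upslope,row,normal) [ 0.2 59.9  4.6] F normal 12.9
[[-0.99, 0.119, -0.08], [0.108, 0.985, 0.131], [0.094, 0.121, -0.988]]
tool delta [ 0.1 -0.5  0.6]
```

Power is home: it stopped at 13 N after about 5 mm of travel. I back off and move to the up triangle.

```bash
python3 -m pendant '[{"jaw":0,"tx":0,"ty":0,"tz":-15,"yaw":0},{"jaw":0,"tx":0,"ty":0,"tz":-15,"yaw":0},{"jaw":0,"tx":0,"ty":-20,"tz":0,"yaw":0},{"jaw":0,"tx":0,"ty":-30,"tz":0,"yaw":0},{"jaw":0,"tx":0,"ty":-15,"tz":0,"yaw":0}]';python3 k.py '[-2,-16.5,20]'
```

```text
time: 22.4
position: [0.66, -0.0371, 0.0664]
tcp_rot: [0.214, 0.808, 0.524, -0.163]
contact_force: [0.0, -0.3, 0.4]
opening: 0.0007
panel coords mm (upslope,row,normal) [-4.7 -6.5 31.1] F normal 0.2
[[-0.989, 0.122, -0.082], [0.11, 0.984, 0.138], [0.098, 0.128, -0.987]]
tool delta [ -4.8 -10.9   9.4]
```

```bash
python3 -m pendant '[{"jaw":0,"tx":-3,"ty":-8,"tz":3,"yaw":0},{"jaw":0,"tx":-1,"ty":-4,"tz":5,"yaw":0},{"jaw":0,"tx":0,"ty":0,"tz":2,"yaw":0}]';python3 k.py '[-1,-16.5,12]'
```

```text
time: 22.78
position: [0.6471, -0.0409, 0.0584]
tcp_rot: [0.214, 0.808, 0.525, -0.162]
contact_force: [0.2, -0.0, 0.9]
opening: 0.0004
panel coords mm (upslope,row,normal) [ -2.7 -17.4  20. ] F normal 0.8
[[-0.989, 0.122, -0.082], [0.11, 0.984, 0.14], [0.098, 0.129, -0.987]]
tool delta [-2.4  0.1  7.8]
```

```bash
python3 -m pendant '[{"jaw":0,"tx":-2,"ty":0,"tz":7,"yaw":0},{"jaw":0,"tx":0,"ty":-1,"tz":3,"yaw":0},{"jaw":0,"tx":0,"ty":-1,"tz":3,"yaw":0}]';python3 k.py '[-1,-16.5,5]'
python3 -m pendant '[{"jaw":0,"tx":0,"ty":0,"tz":2.5,"yaw":0},{"jaw":0,"tx":0,"ty":0,"tz":2,"yaw":0}]';python3 k.py '[-1,-16.5,4]'
```

```text
time: 23.15
position: [0.6452, -0.05, 0.0478]
tcp_rot: [0.215, 0.808, 0.524, -0.162]
contact_force: [-1.2, 0.2, 3.2]
opening: 0.0008
panel coords mm (upslope,row,normal) [ -1.3 -16.1   6. ] F normal 2.5
[[-0.989, 0.124, -0.082], [0.112, 0.984, 0.141], [0.098, 0.13, -0.987]]
tool delta [-0.4 -0.5  0.9]
time: 23.4
position: [0.645, -0.0513, 0.0459]
tcp_rot: [0.215, 0.808, 0.523, -0.162]
contact_force: [-6.9, 11.5, 17.7]
opening: 0.0004
panel coords mm (upslope,row,normal) [ -1.3 -15.8   3.7] F normal 19.4
[[-0.989, 0.125, -0.082], [0.113, 0.984, 0.141], [0.098, 0.13, -0.987]]
tool delta [-0.4 -0.6 -0.4]
```

Up triangle is home: 19 N at 3.7 mm, where the tip geometry predicts about 3.9. Next is start.

```bash
python3 -m pendant '[{"jaw":0,"tx":0,"ty":0,"tz":-15,"yaw":0},{"jaw":0,"tx":0,"ty":0,"tz":-15,"yaw":0},{"jaw":0,"tx":0,"ty":-15,"tz":0,"yaw":0},{"jaw":0,"tx":0,"ty":-15,"tz":0,"yaw":0},{"jaw":0,"tx":0,"ty":-10,"tz":0,"yaw":0}]';python3 k.py '[-1,-55.5,18]'
```

```text
time: 24.02
position: [0.607, -0.0196, 0.0645]
tcp_rot: [0.215, 0.809, 0.524, -0.162]
contact_force: [-0.4, 0.7, 0.5]
opening: 0.0003
panel coords mm (upslope,row,normal) [ -4.5 -62.4  28.7] F normal 0.7
[[-0.989, 0.125, -0.083], [0.113, 0.984, 0.14], [0.099, 0.129, -0.987]]
tool delta [-3.8  5.8 11.2]
```

```bash
python3 -m pendant '[{"jaw":0,"tx":-3,"ty":5,"tz":8,"yaw":0},{"jaw":0,"tx":-1,"ty":0,"tz":6,"yaw":0},{"jaw":0,"tx":0,"ty":0,"tz":3,"yaw":0},{"jaw":0,"tx":0,"ty":0,"tz":2,"yaw":0}]';python3 k.py '[-1,-55.5,5]'
```

```text
time: 24.52
position: [0.608, -0.0357, 0.0491]
tcp_rot: [0.214, 0.808, 0.524, -0.163]
contact_force: [-1.9, 1.4, 2.1]
opening: 0.0005
panel coords mm (upslope,row,normal) [ -1.3 -55.9   7.6] F normal 2.1
[[-0.989, 0.124, -0.082], [0.112, 0.984, 0.138], [0.098, 0.127, -0.987]]
tool delta [-0.5  0.1  2.6]
```

```bash
python3 -m pendant '[{"jaw":0,"tx":0,"ty":0,"tz":2,"yaw":0},{"jaw":0,"tx":0,"ty":0,"tz":2,"yaw":0},{"jaw":0,"tx":0,"ty":0,"tz":2,"yaw":0}]';python3 k.py '[-1,-55.5,5]'
```

```text
time: 24.9
position: [0.608, -0.0377, 0.0459]
tcp_rot: [0.214, 0.809, 0.523, -0.163]
contact_force: [-8.3, 12.2, 18.0]
opening: 0.0004
panel coords mm (upslope,row,normal) [ -1.5 -55.3   3.9] F normal 19.8
[[-0.989, 0.125, -0.082], [0.113, 0.984, 0.138], [0.098, 0.127, -0.987]]
tool delta [-0.4 -0.  -1.2]
```

```bash
python3 -m pendant '[{"jaw":0,"tx":0,"ty":0,"tz":-15,"yaw":0},{"jaw":0,"tx":0,"ty":0,"tz":-40,"yaw":0},{"jaw":0,"tx":0,"ty":0,"tz":-55,"yaw":0},{"jaw":0,"tx":0,"ty":0,"tz":-55,"yaw":0},{"jaw":0,"tx":0,"ty":0,"tz":-30,"yaw":0}]'
python3 -m pendant '[{"jaw":0,"tx":0,"ty":0,"tz":0,"yaw":0},{"jaw":0,"tx":0,"ty":0,"tz":0,"yaw":0}]'
python3 - <<'E'
from h import *
I=[]
for n in("scene","top","wrist"):
    c=cam(n);X=cloud(c);I.append(c["img"])
    for t in("spare_spool","glue_bottle","printed_racket","scraper"):
        if n!="wrist":
            m=eyes.masks_of(n,t)
            if m: print(n,t,np.round(m[0]["box"]),np.median(X[m[0]["mask"]&(c["d"]>0)],0).round(3))
    r=np.hypot(X[...,0]-.609,X[...,1]+.198);k=(r>.04)&(r<.112)&(X[...,2]>.165)&(X[...,2]<.2)
    P=X[k]; 
    if len(P)>300:
        A=np.c_[P[:,:2]-[.609,-.198],((P[:,:2]-[.609,-.198])**2).sum(1),np.ones(len(P))]
        print(n,len(P),"slopes,_,top z",np.linalg.lstsq(A,P[:,2],rcond=None)[0].round(4))
    D=meas(c,X,(.609,-.198),.2,.158,.1695)&(r>.135);Q=X[D]
    if len(Q)>50:print(n,"deck plane",np.linalg.lstsq(np.c_[Q[:,:2]-[.609,-.198],np.ones(len(Q))],Q[:,2],rcond=None)[0].round(4))
a=cv2.resize(I[0][150:310,130:290],(400,400),interpolation=3);b=cv2.resize(I[2],(400,300));b=np.vstack([b,np.zeros((100,400,3),np.uint8)])
cv2.imwrite("pics/f.png",np.hstack([a,b]))
E
```

```text
time: 25.52
position: [0.6155, 0.065, 0.2164]
tcp_rot: [0.213, 0.809, 0.523, -0.164]
contact_force: [1.0, -0.3, -0.1]
opening: 0.0005
time: 25.78
position: [0.6166, 0.0659, 0.2179]
tcp_rot: [0.214, 0.809, 0.524, -0.161]
contact_force: [-0.7, -0.9, -0.2]
opening: 0.0007
scene spare_spool [306. 247.  69.  72.] [0.743 0.285 0.064]
scene glue_bottle [139. 159.  16.  35.] [ 0.376 -0.464  0.061]
scene printed_racket [ 94. 214.  36.  44.] [ 0.642 -0.501  0.002]
scene scraper [391. 246.  50.  52.] [0.656 0.494 0.003]
scene 2425 slopes,_,top z [ 0.0149  0.0005 -0.4377  0.1821]
scene deck plane [ 0.0049 -0.0038  0.1636]
top spare_spool [192. 123.  44.  59.] [0.775 0.307 0.066]
top glue_bottle [441. 262.  27.  13.] [ 0.357 -0.462  0.084]
top printed_racket [442. 164.  26.  66.] [ 0.611 -0.501  0.005]
top scraper [130. 152.  49.  64.] [0.646 0.498 0.005]
top 3766 slopes,_,top z [-2.000e-03  1.000e-04 -4.219e-01  1.847e-01]
top deck plane [0.0005 0.0004 0.1653]
wrist 1825 slopes,_,top z [ 0.0036 -0.0072 -0.3727  0.1845]
wrist deck plane [ 0.0217 -0.0564  0.1661]
```

View pics/f.png

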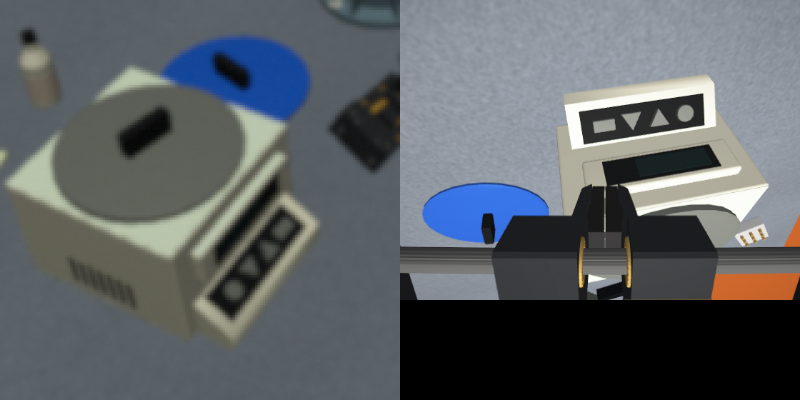

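The final view shows the cover flat on the rim, all keys up, the gripper clear, and the bystanders in place. I sign off.

```bash
python3 -c "
from h import *
print(manip.sign_off(),status.get_state()['time'])"
```

```text
the job is handed in; nothing more can be done
the job is handed in; nothing more can be done
```

The large grey cover is back on the dryer. I then pressed power, the up triangle and start, in that order, and let each go before the next. I handed the job in at about 26–27 s of the 51 s allowed.

- **Cover:** Lowering met contact at the expected seated height, and I released it with less than about 1 mm to settle. The overhead camera then put its top at 184.7 mm (184 mm expected) with a slope under 0.3°. The scene camera showed about 0.9° of slope, but it also ran a few millimetres off elsewhere, so I trusted the overhead one.
- **Tilting the tool:** The moves can shift and turn the tool but not tilt it. I got about 31° of tilt by reaching past the arm's limit, which left the fingers 7–9° off square to the keypad. During this, joint 3 read 0.299 against its 0.30 limit, so it may have just passed its range.
- **Keys:** Each key stopped hard at 13–20 N, after about the travel expected, and all looked up afterwards. Key travel itself can't be read, so "home" is judged from force and depth. The fingers should have cleared the down triangle by 7 mm.
- **Bystanders:** The scene camera found the spool, bottle, racket and scraper within about 3 mm of where they started. The overhead figures for the spool and racket shifted by 60 and 30 mm. The spool was partly hidden by the arm and the racket's outline had not moved, so I put those down to where the networks sampled.

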